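# Fetch the sanding block from behind the finish containers

### The arm

A 6-joint arm with a two-finger parallel gripper is mounted at the origin on the work surface. World frame = base frame: x ahead of the robot, y to its left, z up, the work surface at z = 0. Lengths are in m, angles in rad, forces in N, time in s.
With the tool pointing down it reaches from about 0.3 to 0.875 m from the base axis. Payload 6.4 kg.
Tool frame: the origin (TCP) lies where the fingers leave the gripper's body, on its centre line; the fingertips stand 64 mm ahead of it and the grasp point (between the pads) lies 45 mm ahead of it; z points along the fingers, y is the line along which they close (so a half turn about z gives the same grasp; the last joint's range is limited). The gripper opens to 88 mm and grips with 3 to 60 N. Pads are 18 mm wide; open, the fingers measure 123 mm over their backs; the gripper's body (75 mm by 187 mm) begins 45 mm behind the grasp point.
Start: joints at [-1.33, 0.181, 1.607, -0, 1.354, -0.206], TCP at [0.248, -0.519, 0.303] pointing down, gripper open.
Joint ranges: [-2.99, 2.99], [-0.89, 2.07], [0.3, 2.58], [-1.14, 4.28], [0, 2.63], [-3.12, 3.12]. Speed limits (rad/s): [2.57, 2.57, 3.01, 3.14, 3.14, 3.14].

### API

Orientations are given as [roll, pitch, yaw] about the fixed x, y, z axes, in that order (R = Rz(yaw) Ry(pitch) Rx(roll)).
In Python, from cell import get_obs, optics, env gives the robot as it stands.
- The arm moves only by the tool send_rows, never from a script. Its argument "series" is a list that holds one entry, the list of rows, each a list of 4 numbers: the shift along the tool's x, y, z in mm, then the turn about the tool's z in rad. In form: [[[dx, dy, dz, roll], ...]]. A call has 1 to 8 rows; each row shifts and turns the commanded pose from where the row before left it, along the tool's axes as they then stand; what a row does not reach is not made up. A row lasts 1/10 s, in which the tool goes at most 50 mm and 8.59 degrees, less where a joint would pass 70% of its speed; a pose out of reach is approached as far as the arm can. A call with a gripper value outside its range is refused whole. "claw" is the closure in counts, from 0 (fully open) to 255 (shut), set as the call begins (left out, the last holds). The fingers move at their own pace and stop on an object; "newtons" is the grip in N (left out, the last holds). Time passes only in rows, so rows that do not move let the fingers close. It gives the time, the measured TCP pose, the force, the opening and the grip force at its end, in the units of the state.
- get_obs(): the state, without advancing time (a new reading comes with each control period).
- optics.snapshot(name): name is "scene" or "side" or "wrist"; returns the picture (400x640x3 uint8, red, green, blue); there is no depth.
- optics.camera_params(name): a dict with "intrinsics" (3x3 intrinsics, pixels), "dist_coeffs" ([k1, k2, p1, p2, k3] as OpenCV has them; the pictures are not rectified), "R" (3x3) and "t" (3): a world point X has camera coordinates R X + t. Camera axes: x right, y down, z forward; pixel columns grow to the right and rows downward; lengths in m; the calibration is good to about 2 mm. A picture is of the moment at which its call begins: read the wrist's pose just before it. camera_params takes no time and is no camera call; for the wrist camera it gives the pose at the moment of the call.
- env.finish_job(): hands the job in; it is judged then, once.
The state is a dict: "clock": time; "joints": joint angles; "dq": joint speeds; "joint_torque": joint torques, N m; "tool_pos": TCP position; "tool_rot": TCP orientation; "wrist_force": force on the tool from outside, world axes, zero at the start; "ft_torque": the same for the moment, N m; "opening": opening from 0.0 (shut) to 1.0 (fully open); "grip_force": force on a finger pad.
Only numpy, scipy, OpenCV 4.12 (cv2) and the standard library are available. Lean on these libraries where they do the work, as an engineer would, in place of code of your own. Each camera call takes 0.05 s, during which the arm holds its last target. There are 200 camera calls.

### The job

In the dark wooden rack, a can, a jar and a tin stand in front of the sanding block. First clear all three containers, standing upright, onto the bare spare plywood board; then fetch the sanding block and lay it, paper side down and lengthwise, in the middle of the cork pad; then put each container back upright in the very place in the rack where it stood. Set everything down without dropping or tipping it, and leave the sander, clamp and dark wood offcut alone.

Things in the scene. Friction and masses are not known exactly. Their poses are not given: they have to be found in the camera images.
- can: round bare-aluminium can, 50 mm diameter, straight side up to 84 mm, then a cone and a small white cap, 105 mm tall in all; 0.25 kg. Origin: centre of its underside; z up. At the start it stands in one of the three places in the rack's front row.
- jar: squat amber glass jar, 60 mm diameter up to 74 mm, then a 58 mm steel lid, 90 mm tall in all; 0.28 kg. Origin: centre of its underside; z up. It stands in another place of the front row.
- tin: grey rectangular tin, 42 mm (its x) by 56 mm (its y), flat sides up to 86 mm, with a black screw cap 22 mm wide on top, 98 mm tall in all; 0.28 kg. Origin: centre of its underside; z up. It stands in the remaining place of the front row, its x roughly along the rack's x.
- sanding_block: pale wooden sanding block, cork sole, band of red-brown sandpaper round its sides (paper side is the underside), 44 mm (x) by 110 mm (y), 28 mm tall; 0.15 kg. Origin: centre of its underside; z up. It lies behind the containers, long side roughly along the rack's y, about 10 mm from them (no room for a finger until they are cleared) and some 30 mm from the back rail.
- rack: dark wooden rack, fixed: base 170 mm (x) by 230 mm (y), 18 mm thick (things stand on it); back rail on the +x edge 12 mm thick, top 50 mm above the bench; end walls at y = +-111 mm, 8 mm thick, tops 40 mm; open at the front (-x). Origin: centre of its underside on the bench. Containers, shuffled, stand at about x = -45, y = -68, 0, +68 mm; the block lies at about x = +18 mm.
- spare_board: bare flat plywood board, fixed, 130 mm (x) by 230 mm (y), 12 mm thick, empty at the start: the side area for the containers. Origin: centre of its underside, on the bench.
- cork_pad: flat cork pad, fixed, 90 mm (x) by 150 mm (y), 8 mm thick, where the sanding block goes, its long side along the pad's long side. Origin: centre of its underside, on the bench.
- sander: bystander: green hand-held electric sander standing upright, 108 mm diameter at the foot, 135 mm tall. Origin: centre of its underside.
- clamp: bystander: black spring clamp with orange jaw pads lying flat, about 65 by 105 mm, 26 mm tall. Origin: on the bench at its spring.
- wood_offcut: bystander: dark wood offcut lying flat, 36 mm (x) by 115 mm (y) by 16 mm, beyond the rack, board and pad. Origin: centre of its underside.

How it is judged:
By the outcome, as a careful person would: the job done as asked, in the order asked, and still so for the second after the job is handed in, with the robot touching nothing.
It also fails if it takes over 144 s, if anything falls off the work surface, if the arm or the gripper's body presses on something with over 40 N, if the wrist force passes 120 N, or if a joint passes its speed limit or range.

## Working session

There is one attempt and no reset: what is moved stays moved. The work goes in short steps, Python scripts to look and compute and a tool call to move; the robot and the scene stay as the last step left them, time stands still between calls to the robot, and variables do not carry over. Pictures are saved under pics/ and viewed, at most 14 in all, crops included, and the job is handed in when it is done.

Besides the shell and the picture viewer there is one more tool, called after "Emit:" as a command line: name --argument value ..., lists and objects as JSON in quotes. send_rows: Moves the arm, as the interface text tells. Its arguments: {"type":"object","properties":{"series":{"type":"array","items":{"type":"array","items":{"type":"array","items":{"type":"number"}}}},"claw":{"type":"number"},"newtons":{"type":"number"}},"required":["series"]}

```bash
mkdir -p pics; ls; python3 - <<'E'
from cell import get_obs, optics, env
import cv2
o=get_obs(); print({k:o[k] for k in('clock','tool_pos','tool_rot','opening')})
for n in('scene','side','wrist'):
    p=optics.camera_params(n); print(n,p)
    cv2.imwrite(f'pics/{n}0.png',optics.snapshot(n)[:,:,::-1])
E
```

```text
pics
{'clock': 0.0, 'tool_pos': array([ 0.24836368, -0.51814367,  0.30184291]), 'tool_rot': array([-3.13993801e+00, -3.39412470e-04,  4.46791807e-01]), 'opening': 0.9992667078640227}
scene {'intrinsics': array([[388.5123171 ,   0.        , 318.51206033],
       [  0.        , 388.5123171 , 204.03024389],
       [  0.        ,   0.        ,   1.        ]]), 'dist_coeffs': array([-0.01504071,  0.        ,  0.        ,  0.        ,  0.        ]), 'R': array([[-0.81324027,  0.58181883, -0.01127449],
       [ 0.36689303,  0.49759561, -0.78599498],
       [-0.45169654, -0.6433393 , -0.61813006]]), 't': array([ 0.45522395, -0.16263412,  1.32293703])}
side {'intrinsics': array([[373.67314871,   0.        , 321.81122646],
       [  0.        , 373.67314871, 203.98314138],
       [  0.        ,   0.        ,   1.        ]]), 'dist_coeffs': array([-0.01347662,  0.        ,  0.        ,  0.        ,  0.        ]), 'R': array([[-0.96905403, -0.2467076 , -0.00834572],
       [-0.12843581,  0.53278455, -0.83644777],
       [ 0.2108045 , -0.80949119, -0.5479831 ]]), 't': array([0.55556955, 0.10037792, 0.83086812])}
wrist {'intrinsics': array([[349.64362774,   0.        , 316.79952315],
       [  0.        , 349.64362774, 198.48846239],
       [  0.        ,   0.        ,   1.        ]]), 'dist_coeffs': array([-0.05481087,  0.        ,  0.        ,  0.        ,  0.        ]), 'R': array([[ 0.43104304, -0.90232856, -0.00224993],
       [-0.86663406, -0.41468358,  0.27745799],
       [-0.25129128, -0.11764647, -0.96073514]]), 't': array([-0.57429157, -0.03766264,  0.3902089 ])}
```

View pics/scene0.png

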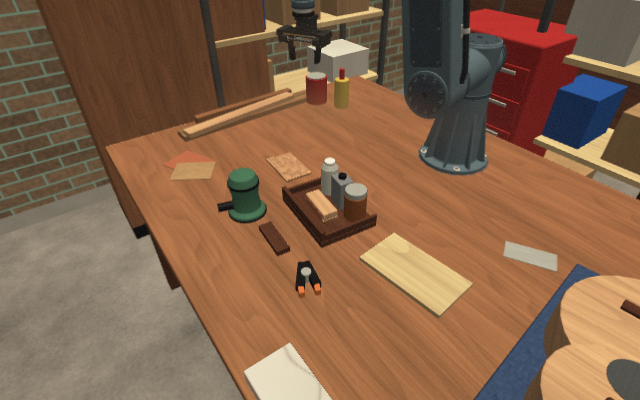

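View pics/side0.png

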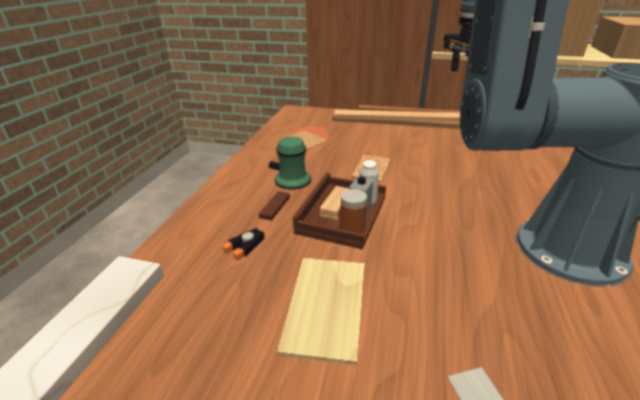

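The scene view shows the can cap at about (329,162), tin cap (342,177), jar lid (356,190), block (321,205), cork pad (289,166) and board (416,272). The side view has can (370,165), tin (362,181), jar (354,197), pad (372,165), board (326,307).

```bash
cat > h.py <<'E'
import numpy as np, cv2
from cell import get_obs, optics, env
from scipy.spatial.transform import Rotation as Ro
def ray(p,uv):
    n=cv2.undistortPoints(np.array(uv,float).reshape(-1,1,2),p['intrinsics'],p['dist_coeffs']).reshape(-1,2)
    d=np.c_[n,np.ones(len(n))]@p['R']; return -p['R'].T@p['t'], d
def plane(p,uv,z):
    c,d=ray(p,uv); return c+d*((z-c[2])/d[:,2])[:,None]
def tri(p1,uv1,p2,uv2):
    c1,d1=ray(p1,uv1); c2,d2=ray(p2,uv2); out=[]
    for a,b in zip(d1,d2):
        s=np.linalg.lstsq(np.c_[a,-b],c2-c1,rcond=None)[0]
        X,Y=c1+a*s[0],c2+b*s[1]; out.append(np.r_[(X+Y)/2,np.linalg.norm(X-Y)])
    return np.array(out)
def proj(p,X):
    r=cv2.Rodrigues(p['R'])[0]
    return cv2.projectPoints(np.array(X,float).reshape(-1,1,3),r,p['t'],p['intrinsics'],p['dist_coeffs'])[0].reshape(-1,2)
def snap(n,f):
    p=optics.camera_params(n); im=optics.snapshot(n)[:,:,::-1].copy(); cv2.imwrite(f'pics/{f}.png',im); np.save(f'pics/{f}.npy',p,allow_pickle=True); return p,im
def load(f): return np.load(f'pics/{f}.npy',allow_pickle=True).item(), cv2.imread(f'pics/{f}.png')
def state():
    o=get_obs(); print('t',round(o['clock'],2),'pos',np.round(o['tool_pos']*1e3,1),'rpy',np.round(o['tool_rot'],4),'open',round(o['opening'],3),'F',np.round(o['wrist_force'],1)); return o
def delta(pos,yaw=None,o=None):
    "shift in tool axes (mm) and turn about tool z to reach a world TCP position and yaw, tool down"
    o=o or get_obs(); R=Ro.from_euler('xyz',o['tool_rot']).as_matrix()
    d=R.T@(np.array(pos)-o['tool_pos'])*1e3
    t=0 if yaw is None else -((yaw-o['tool_rot'][2]+np.pi/2)%np.pi-np.pi/2)
    return np.round(d,1),round(float(t),4)
E
python3 - <<'E'
from h import *
np.set_printoptions(precision=3,suppress=True)
ps,pd,pw=[optics.camera_params(n) for n in('scene','side','wrist')]
print(tri(ps,[(329,162),(342,177),(356,188)],pd,[(370,163),(362,180),(355,196)]))
print('board',plane(ps,[(395,236),(470,283),(438,310),(361,268)],.012))
print('boardside',plane(pd,[(303,259),(365,263),(356,359),(281,353)],.012))
print('pad',plane(ps,[(266,165),(288,153),(310,167),(291,180)],.008))
print('block',plane(ps,[(321,205)],.046),'sander',plane(ps,[(246,208)],0),'clamp',plane(ps,[(308,275)],.0),'off',plane(ps,[(274,238)],0.016))
print('rack back top corners',plane(ps,[(284,191),(324,239)],.05), 'front', plane(ps,[(375,215)],.018))
o=get_obs();R=Ro.from_euler('xyz',o['tool_rot']).as_matrix()
print('cam in tool', R.T@(-pw['R'].T@pw['t']-o['tool_pos']), 'cam axes in tool', pw['R']@R)
E
```

```text
[[ 0.469 -0.074  0.119  0.006]
 [ 0.477 -0.005  0.108  0.005]
 [ 0.481  0.059  0.106  0.002]]
board [[0.447 0.181 0.012]
 [0.421 0.393 0.012]
 [0.536 0.399 0.012]
 [0.589 0.213 0.012]]
boardside [[0.567 0.186 0.012]
 [0.437 0.167 0.012]
 [0.417 0.394 0.012]
 [0.536 0.412 0.012]]
pad [[ 0.544 -0.319  0.008]
 [ 0.445 -0.341  0.008]
 [ 0.434 -0.223  0.008]
 [ 0.524 -0.197  0.008]]
block [[ 0.55  -0.001  0.046]] sander [[ 0.698 -0.165  0.   ]] clamp [[0.696 0.149 0.   ]] off [[0.704 0.007 0.016]]
rack back top corners [[ 0.6   -0.11   0.05 ]
 [ 0.625  0.115  0.05 ]] front [[0.437 0.093 0.018]]
cam in tool [ 0.071  0.001 -0.082] cam axes in tool [[-0.001  1.     0.001]
 [-0.961 -0.001 -0.278]
 [-0.278 -0.001  0.961]]
```

View pics/wrist0.png

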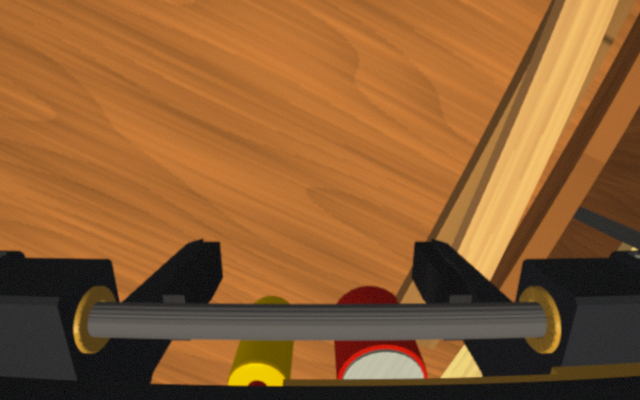

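The wrist camera sees a strip ahead of the fingers (image right = tool y, image up = tool x); only background is in view. Turning the tool so that it closes along the rack's x, then on to the pad.

Emit:
send_rows --series '[[[0,0,-8,-0.128],[0,0,-8,-0.128],[0,0,-8,-0.128],[0,0,-8,-0.128],[0,0,-8,-0.128],[0,0,-8,-0.128],[0,0,-8,-0.128],[0,0,-4,-0.128]]]' --claw 0

```text
clock: 0.95
tool_pos: [0.2485, -0.5186, 0.3632]
tool_rot: [3.141, 0.0, 1.476]
wrist_force: [0.5, -0.1, 0.4]
opening: 0.999
grip_force: 0.0
```

Emit:
send_rows --series '[[[26,32,0,0],[26,32,0,0],[26,32,0,0],[26,32,0,0],[26,32,0,0],[26,32,0,0],[26,32,0,0],[0,0,0,0]]]'

```text
clock: 1.75
tool_pos: [0.4927, -0.3566, 0.3622]
tool_rot: [3.141, -0.002, 1.476]
wrist_force: [-0.6, -0.3, -0.3]
opening: 0.999
grip_force: 0.0
```

```bash
python3 - <<'E'
from h import *
state(); snap('wrist','pad1'); print(delta((.50,-.05,.36),1.47))
E
```

```text
t 1.75 pos [ 492.7 -356.6  362.2] rpy [ 3.141e+00 -1.600e-03  1.476e+00] open 0.999 F [-0.6 -0.3 -0.3]
(array([307.5, -20.5,   2.4]), 0.0049)
```

Emit:
send_rows --series '[[[40,-3,0,0],[40,-3,0,0],[40,-3,0,0],[40,-3,0,0],[40,-3,0,0],[0,0,0,0]]]'

```text
clock: 2.4
tool_pos: [0.4938, -0.1564, 0.3628]
tool_rot: [-3.141, -0.001, 1.474]
wrist_force: [0.3, -0.3, 0.0]
opening: 0.999
grip_force: 0.0
```

```bash
python3 - <<'E'
from h import *
state(); snap('wrist','rackA')
E
```

```text
t 2.4 pos [ 493.8 -156.4  362.8] rpy [-3.1414e+00 -1.0000e-03  1.4737e+00] open 0.999 F [ 0.3 -0.3  0. ]
```

Emit:
send_rows --series '[[[40,-2,0,0],[40,-2,0,0],[30,-2,0,0],[0,0,0,0]]]'

```text
clock: 2.85
tool_pos: [0.4994, -0.0484, 0.3627]
tool_rot: [-3.142, -0.0, 1.472]
wrist_force: [1.0, -0.6, 0.3]
opening: 1.001
grip_force: 0.0
```

```bash
python3 - <<'E'
from h import *
state(); snap('wrist','rackB')
a=[load(f)[1][:300] for f in('pad1','rackA','rackB')]
cv2.imwrite('pics/m1.png',np.vstack([np.hstack(a[:2]),np.hstack([a[2],a[2]*0])])[:, :][::1])
m=np.hstack([a[1],a[2]]); cv2.imwrite('pics/m1.png',cv2.resize(np.vstack([a[1],a[2]]),(640,600)))
E
```

```text
t 2.85 pos [499.4 -48.4 362.7] rpy [-3.1415e+00 -3.0000e-04  1.4723e+00] open 1.001 F [ 1.  -0.6  0.3]
```

View pics/m1.png

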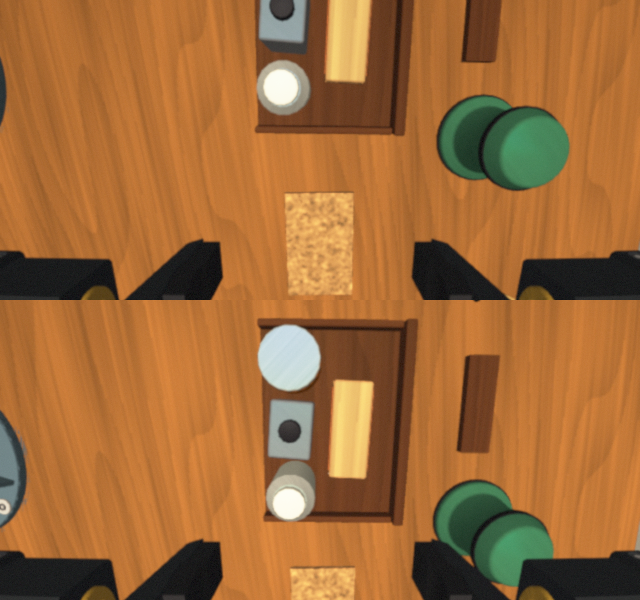

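View pics/pad1.png

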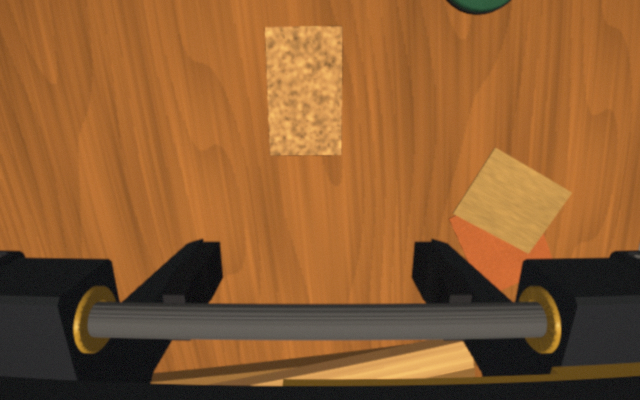

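RackB (lower) shows jar lid ≈(290,58), tin cap ≈(290,131), can cap ≈(290,203), block ≈(350,128), in the rack; rackA shows can cap (281,88), tin cap (282,8), pad (319,243); pad1 shows the pad ≈(304,90). Two more views give jar, block and board a second ray.

Emit:
send_rows --series '[[[40,0,0,0],[40,0,0,0],[0,0,0,0]]]'

```text
clock: 3.2
tool_pos: [0.5079, 0.0313, 0.3626]
tool_rot: [-3.142, -0.001, 1.472]
wrist_force: [-0.4, -0.7, -0.4]
opening: 1.001
grip_force: 0.0
```

```bash
python3 - <<'E'
from h import *
state(); snap('wrist','rackC')
E
```

```text
t 3.2 pos [507.9  31.3 362.6] rpy [-3.1415e+00 -7.0000e-04  1.4723e+00] open 1.001 F [-0.4 -0.7 -0.4]
```

Emit:
send_rows --series '[[[40,0,0,0],[40,0,0,0],[40,0,0,0],[40,0,0,0],[40,0,0,0],[0,0,0,0]]]'

```text
clock: 3.85
tool_pos: [0.5285, 0.2305, 0.3623]
tool_rot: [-3.141, -0.0, 1.473]
wrist_force: [-0.5, 0.7, -0.4]
opening: 0.997
grip_force: 0.0
```

```bash
python3 - <<'E'
from h import *
state(); snap('wrist','boardD')
def blobs(f,lo,hi,amin=150,ymax=300):
    p,im=load(f); h=cv2.cvtColor(cv2.GaussianBlur(im,(3,3),0),cv2.COLOR_BGR2HSV); m=cv2.inRange(h,lo,hi); m[ymax:]=0
    m=cv2.morphologyEx(m,cv2.MORPH_OPEN,np.ones((3,3)))
    for c in cv2.findContours(m,0,2)[0]:
        if cv2.contourArea(c)>amin: r=cv2.minAreaRect(c); print(f,'area',cv2.contourArea(c),'c',np.round(r[0],1),'s',np.round(r[1],1),round(r[2],1))
for f in('rackA','rackB','rackC'):
    print('light lowsat');blobs(f,(0,0,150),(180,45,255)); print('pale');blobs(f,(10,60,200),(30,150,255)); 
    print('grey');blobs(f,(95,30,70),(120,120,190));print('black');blobs(f,(0,0,0),(180,130,50),80,235)
for f in('rackA','rackB','rackC','boardD','pad1'):
    p,im=load(f);h=cv2.cvtColor(im,cv2.COLOR_BGR2HSV)
    for uv in dict(rackA=[(319,243),(281,88),(348,40)],rackB=[(290,58),(350,128),(275,115),(230,130),(335,128)],pad1=[(304,90),(200,100)],boardD=[(300,60),(300,100)],rackC=[(290,150)])[f]: print(f,uv,h[uv[1],uv[0]])
E
```

```text
t 3.85 pos [528.5 230.5 362.3] rpy [-3.1415e+00 -4.0000e-04  1.4726e+00] open 0.997 F [-0.5  0.7 -0.4]
light lowsat
rackA area 1775.5 c [281.6  85. ] s [45.5 49.2] 66.3
rackA area 1009.5 c [282.   19.5] s [39. 42.] 90.0
pale
rackA area 3021.5 c [347.5  39.8] s [39.3 81.9] 3.1
grey
black
rackA area 328.5 c [488.1 140.2] s [18.  66.4] 17.3
light lowsat
rackB area 1562.5 c [290.  196.5] s [45. 44.] 90.0
rackB area 2075.0 c [289.7 129.2] s [39.8 54.7] 4.2
rackB area 3132.0 c [289.   57.5] s [65. 62.] 90.0
pale
rackB area 172.0 c [318.1 293.3] s [13.5 25.8] 75.3
rackB area 263.0 c [335.6 278.9] s [34.3 20.1] 4.1
rackB area 280.5 c [302. 284.] s [30. 22.] 90.0
rackB area 3423.5 c [351.  128.8] s [38.3 96.9] 2.7
grey
black
rackB area 185.5 c [492.6 220.2] s [ 9.2 44.4] 58.3
light lowsat
rackC area 1343.5 c [290.5 267. ] s [41.7 41.7] 45.0
rackC area 1707.5 c [290.6 208.7] s [37.2 48.5] 4.2
rackC area 2600.0 c [289.5 145. ] s [58. 57.] 90.0
rackC area 322.5 c [481.5  35.5] s [21. 19.] 90.0
pale
rackC area 2926.5 c [348.9 197. ] s [36.2 87.7] 3.0
rackC area 4013.0 c [296.7  11.5] s [ 48.7 115. ] 77.5
grey
black
rackC area 235.5 c [290.5 211.5] s [19. 17.] 90.0
rackC area 359.5 c [496.3  24.8] s [17.7 32. ] 34.7
rackC area 1322.5 c [475.2  35.5] s [35.7 72.4] 10.6
rackA (319, 243) [ 16 155 221]
rackA (281, 88) [ 30  12 252]
rackA (348, 40) [ 19 137 231]
rackB (290, 58) [ 95  25 223]
rackB (350, 128) [ 20 137 239]
rackB (275, 115) [ 81  21 173]
rackB (230, 130) [ 14 187 187]
rackB (335, 128) [ 20 136 241]
rackC (290, 150) [ 49  28 220]
boardD (300, 60) [ 23 124 232]
boardD (300, 100) [ 24 121 238]
pad1 (304, 90) [ 16 153 208]
pad1 (200, 100) [ 14 180 174]
```

```bash
python3 -c "
import cv2,numpy as np
cv2.imwrite('pics/m2.png',np.vstack([cv2.imread('pics/rackC.png')[:300],cv2.imread('pics/boardD.png')[:300]]))"
```

```text
(no output)
```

View pics/m2.png

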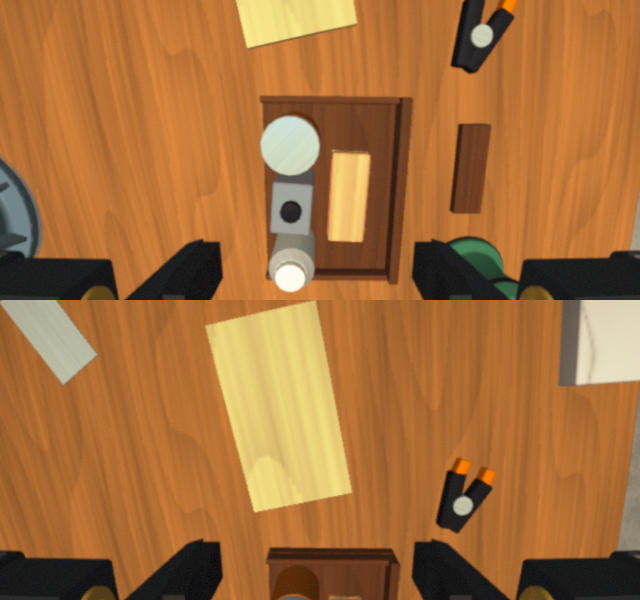

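C shows the jar lid ≈(290,145), tin ≈(291,209), can cap ≈(290,277), block ≈(349,197); D shows the board with corners ≈(206,25),(316,2),(352,192),(256,212). Now the numbers.

```bash
python3 - <<'E'
from h import *
np.set_printoptions(precision=4,suppress=True)
def cont(f,lo,hi,near,k=3,ymax=300,hull=False):
    p,im=load(f); h=cv2.cvtColor(cv2.GaussianBlur(im,(k,k),0),cv2.COLOR_BGR2HSV); m=cv2.inRange(h,lo,hi); m[ymax:]=0
    if hull: m=cv2.morphologyEx(m,cv2.MORPH_CLOSE,np.ones((7,7)))
    m=cv2.morphologyEx(m,cv2.MORPH_OPEN,np.ones((3,3)))
    return p,min([c for c in cv2.findContours(m,0,2)[0] if cv2.contourArea(c)>100],key=lambda c:np.hypot(*(np.array(cv2.minAreaRect(c)[0])-near)))
def corners(c):
    b=cv2.boxPoints(cv2.minAreaRect(c)); return b[np.argsort(np.arctan2(*(b-b.mean(0)).T))]
w=((0,0,225),(180,45,255)); g=((0,0,140),(180,45,255)); l=((0,0,185),(180,45,255)); pal=((10,60,200),(30,150,255))
(pa,ca),(pb,cb),(pc,cc)=[cont(f,*w,n) for f,n in(('rackA',(281,88)),('rackB',(290,203)),('rackC',(290,277)))]
e=[cv2.minEnclosingCircle(c) for c in(ca,cb,cc)];print('can caps',e); print('can A-B',tri(pa,[e[0][0]],pb,[e[1][0]]),'B-C',tri(pb,[e[1][0]],pc,[e[2][0]]))
jb,jc=[cont(f,*l,n)[1] for f,n in(('rackB',(290,58)),('rackC',(290,145)))]
e=[cv2.minEnclosingCircle(c) for c in(jb,jc)];print('jar',e,tri(pb,[e[0][0]],pc,[e[1][0]]))
for nm,s,nb,nc,z in(('tin',g,(290,129),(291,209),.104),('block',pal,(350,128),(349,197),.046)):
    tb,tc=[cont(f,*s,n,hull=True)[1] for f,n in(('rackB',nb),('rackC',nc))]
    B,C=corners(tb),corners(tc); T=tri(pb,B,pc,C); print(nm,cv2.minAreaRect(tb),cv2.minAreaRect(tc)); print(T,'mean',T.mean(0))
    for p,q in((pb,B),(pc,C)):
        X=plane(p,q,z); print(' plane ctr',X.mean(0), 'sides',np.linalg.norm(np.diff(X,axis=0),axis=1)); k=np.argmax(np.linalg.norm(np.diff(X,axis=0),axis=1)); d=X[k+1]-X[k]; print(' long yaw-90',(np.arctan2(d[1],d[0])%np.pi)-np.pi/2)
pd,cd=cont('boardD',((18,80,190),(30,150,255)),(280,105),hull=True); D=corners(cd); X=plane(pd,D,.012);print('board',X,X.mean(0),np.linalg.norm(np.diff(X,axis=0),axis=1)); d=X[1]-X[0];e_=X[2]-X[1]; print([((np.arctan2(v[1],v[0])%np.pi)-np.pi/2) for v in(d,e_)])
P=[cont(f,((10,80,195),(22,169,255)),n,k=9,hull=True) for f,n in(('pad1',(304,90)),('rackA',(319,243)))]
Q=[corners(c) for _,c in P]; T=tri(P[0][0],Q[0],P[1][0],Q[1]); print('pad',Q,T,T.mean(0))
for (p,_),q in zip(P,Q):
    X=plane(p,q,.008); print(X.mean(0),np.linalg.norm(np.diff(X,axis=0),axis=1),[((np.arctan2(v[1],v[0])%np.pi)-np.pi/2) for v in np.diff(X,axis=0)])
# rack end-wall tops & back rail in C: wall centreline right ends, front ends
print('rack wall tops C', plane(pc,[(262,99),(263,97)],.040), 'back rail', plane(pc,[(411,98),(399,283)],.05))
E
```

```text
can caps [((280.0, 86.76470947265625), 17.49454116821289), ((288.39794921875, 203.13265991210938), 15.713500022888184), ((289.5, 277.5), 14.57748031616211)]
can A-B [[ 0.4691 -0.0726  0.1207  0.0002]] B-C [[ 0.4692 -0.0723  0.1214  0.0002]]
jar [((289.0791931152344, 57.23762512207031), 32.029842376708984), ((289.4530334472656, 145.33221435546875), 28.87856674194336)] [[0.4846 0.0609 0.1068 0.0006]]
tin ((289.5716552734375, 129.2830810546875), (40.9249153137207, 55.58845138549805), 4.236394882202148) ((290.5075988769531, 208.89340209960938), (38.330909729003906, 50.3004150390625), 4.085616588592529)
[[ 0.4631  0.025   0.1024  0.0002]
 [ 0.453  -0.0264  0.1074  0.    ]
 [ 0.4921 -0.0333  0.1073  0.0001]
 [ 0.5012  0.0183  0.1023  0.0004]] mean [ 0.4773 -0.0041  0.1048  0.0002]
 plane ctr [ 0.4773 -0.0044  0.104 ] sides [0.053  0.0402 0.053 ]
 long yaw-90 -0.1792480795054172
 plane ctr [ 0.4771 -0.0045  0.104 ] sides [0.0541 0.0401 0.0542]
 long yaw-90 -0.17319845226324682
block ((351.00164794921875, 128.96519470214844), (38.33065414428711, 97.17401885986328), 2.6630005836486816) ((348.7930603027344, 196.96145629882812), (36.21889114379883, 87.77861022949219), 3.122130870819092)
[[ 0.5274  0.0402  0.0419  0.0004]
 [ 0.5123 -0.068   0.0417  0.0002]
 [ 0.5567 -0.0739  0.0447  0.0004]
 [ 0.5687  0.0343  0.0444  0.0001]] mean [ 0.5413 -0.0169  0.0432  0.0003]
 plane ctr [ 0.5411 -0.0166  0.046 ] sides [0.1081 0.0448 0.1085]
 long yaw-90 -0.10770133754705613
 plane ctr [ 0.5412 -0.016   0.046 ] sides [0.1081 0.0447 0.1085]
 long yaw-90 -0.11252868498346547Traceback (most recent call last):
  File "<stdin>", line 20, in <module>
TypeError: cont() missing 1 required positional argument: 'near'
```

```bash
python3 - <<'E'
from h import *
np.set_printoptions(precision=4,suppress=True)
def rect(f,lo,hi,near,k=3):
    p,im=load(f); m=cv2.inRange(cv2.cvtColor(cv2.GaussianBlur(im,(k,k),0),cv2.COLOR_BGR2HSV),lo,hi); m[300:]=0
    m=cv2.morphologyEx(cv2.morphologyEx(m,3,np.ones((9,9))),2,np.ones((5,5)))
    c=min([c for c in cv2.findContours(m,0,2)[0] if cv2.contourArea(c)>300],key=lambda c:np.hypot(*(np.array(cv2.minAreaRect(c)[0])-near)))
    b=cv2.boxPoints(cv2.minAreaRect(c)); return p,b[np.argsort(np.arctan2(*(b-b.mean(0)).T))]
def rep(n,p,q,z):
    X=plane(p,q,z); D=np.diff(X,axis=0); print(n,'ctr',X.mean(0),'sides',np.linalg.norm(D,axis=1),'ang',(np.arctan2(D[:,1],D[:,0])%np.pi)-np.pi/2); print(X[:,:2].tolist())
p,q=rect('boardD',(18,80,190),(30,150,255),(280,105)); rep('board',p,q,.012)
P=[rect(f,(10,80,195),(22,169,255),n,9) for f,n in(('pad1',(304,90)),('rackA',(319,243)))]
T=tri(P[0][0],P[0][1],P[1][0],P[1][1]); print('pad tri',T.mean(0))
for p,q in P: rep('pad',p,q,.008)
p=load('rackC')[0]; print('rail', plane(p,[(411,98),(399,283)],.05),'wall',plane(p,[(262,99),(405,98)],.04))
print(delta((.48,.06,.25)))
E
```

```text
board ctr [0.4892 0.2902 0.012 ] sides [0.238  0.147  0.2331] ang [ 0.045  -1.4577  0.1232]
[[0.4153417770776418, 0.40242838823222826], [0.42604292083808165, 0.1646844641090379], [0.572131770577809, 0.18128340875562898], [0.5434801899783742, 0.4125977706063713]]
pad tri [ 0.4836 -0.2766  0.0091  0.0008]
pad ctr [ 0.4831 -0.2771  0.008 ] sides [0.1489 0.0966 0.1486] ang [-0.1323  1.4743 -0.0793]
[[0.44677967230215726, -0.19881186776026802], [0.427138124335651, -0.34636945829135857], [0.5233274808029077, -0.3556832694141784], [0.5350984997223354, -0.20750487569852427]]
pad ctr [ 0.4839 -0.2776  0.008 ] sides [0.1513 0.0979 0.1513] ang [-0.1254  1.4729 -0.0682]
[[0.4467778420124857, -0.1979419034317556], [0.42784369199062067, -0.34809537160818854], [0.5253248463259612, -0.3576668445524064], [0.5356416900990401, -0.20667811346356496]]
rail [[ 0.6174  0.0925  0.05  ]
 [ 0.5964 -0.1327  0.05  ]] wall [[0.4537 0.1075 0.04  ]
 [0.6133 0.0929 0.04  ]]
(array([-172.5,  -31.5,  112.4]), 0.0)
```

Board centre ≈(0.489,0.290) yaw ≈+0.085; pad ≈(0.4835,−0.277) yaw ≈−0.10; rack yaw ≈−0.093; heights agree with the text. Jar first: grip along the rack's x, tips above the block.

Emit:
send_rows --series '[[[-34.6,-5.4,24,0],[-34.6,-5.4,24,0],[-34.6,-5.4,24,0],[-34.6,-5.4,24,0],[-34.7,-5.5,24,0],[0,0,15,0],[0,0,0,0]]]' --newtons 20

```text
clock: 4.6
tool_pos: [0.4818, 0.0564, 0.2256]
tool_rot: [-3.137, 0.001, 1.466]
wrist_force: [-0.7, 0.4, -0.0]
opening: 1.003
grip_force: 0.0
```

```bash
python3 - <<'E'
from h import *
state(); print(delta((.4846,.0609,.121)))
E
```

```text
t 4.6 pos [481.8  56.4 225.6] rpy [-3.1372e+00  8.0000e-04  1.4658e+00] open 1.003 F [-0.7  0.4 -0. ]
(array([  4.8,   2.8, 104.6]), 0.0)
```

Emit:
send_rows --series '[[[0,0,0,0],[0,0,0,0],[0,0,0,0]]]'

```text
clock: 4.9
tool_pos: [0.484, 0.0598, 0.2288]
tool_rot: [3.14, 0.0, 1.471]
wrist_force: [0.5, 0.1, 0.9]
opening: 1.002
grip_force: 0.0
```

```bash
python3 - <<'E'
from h import *
state(); print(delta((.4846,.0609,.121),1.4726)); snap('wrist','jar1')
E
```

```text
t 4.9 pos [484.   59.8 228.8] rpy [3.1396e+00 2.0000e-04 1.4714e+00] open 1.002 F [0.5 0.1 0.9]
(array([  1.2,   0.3, 107.8]), -0.0012)
```

View pics/jar1.png

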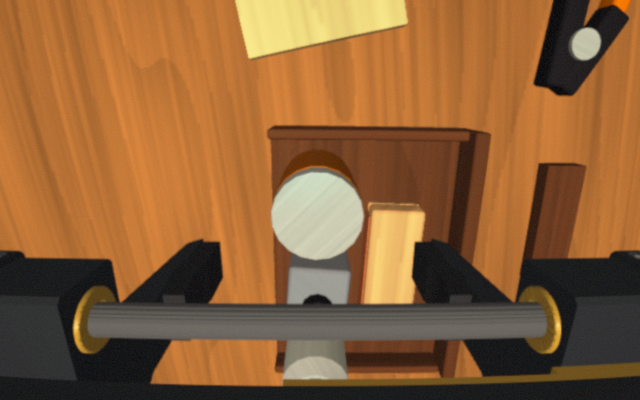

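The jar lid (318,214) sits midway between the fingers. Descend and grip.

Emit:
send_rows --series '[[[1,0,27,0],[0,0,27,0],[0,0,27,0],[0,0,26,0],[0,0,0,0],[0,0,0,0],[0,0,0,0],[0,0,0,0]]]'

```text
clock: 5.75
tool_pos: [0.4845, 0.0608, 0.1224]
tool_rot: [3.139, 0.0, 1.471]
wrist_force: [-0.7, -1.4, 1.0]
opening: 1.001
grip_force: 0.0
```

Emit:
send_rows --series '[[[0,0,0,0],[0,0,0,0],[0,0,0,0],[0,0,0,0],[0,0,0,0],[0,0,0,0],[0,0,0,0],[0,0,0,0]]]' --claw 255 --newtons 20

```text
clock: 6.55
tool_pos: [0.4836, 0.0607, 0.1209]
tool_rot: [3.141, 0.0, 1.471]
wrist_force: [-0.4, 0.1, 3.2]
opening: 0.678
grip_force: 20.0
```

Emit:
send_rows --series '[[[0,0,-10,0],[0,0,-25,0],[0,0,-30,0],[10,-1,-20,0],[25,-2.6,0,0],[35,-3.6,0,0],[37,-3.8,0,0],[37,-3.8,0,0]]]'

```text
clock: 7.35
tool_pos: [0.4824, 0.2067, 0.2058]
tool_rot: [-3.141, 0.0, 1.47]
wrist_force: [0.4, -0.7, -3.1]
opening: 0.676
grip_force: 20.0
```

Emit:
send_rows --series '[[[37,-3.8,0,0],[37,-3.8,0,0],[35,-3.6,0,0],[25,-2.6,20,0],[17.7,-1.8,25,0],[0,0,25,0],[0,0,10,0],[0,0,0,0]]]'

```text
clock: 8.15
tool_pos: [0.4812, 0.3572, 0.1238]
tool_rot: [-3.138, 0.003, 1.471]
wrist_force: [0.0, 0.4, -1.8]
opening: 0.675
grip_force: 20.0
```

Emit:
send_rows --series '[[[0,0,3,0],[0,0,0,0],[0,0,0,0],[0,0,0,0]]]'

```text
clock: 8.55
tool_pos: [0.4832, 0.3581, 0.1237]
tool_rot: [3.14, -0.001, 1.47]
wrist_force: [0.6, 0.3, -2.3]
opening: 0.675
grip_force: 20.0
```

```bash
python3 - <<'E'
from h import *
state(); print(delta((.483,.358,.1155),1.4714))
E
```

```text
t 8.55 pos [483.2 358.1 123.7] rpy [ 3.1402e+00 -9.0000e-04  1.4704e+00] open 0.675 F [ 0.6  0.3 -2.3]
(array([-0.1, -0.2,  8.2]), -0.001)
```

Emit:
send_rows --series '[[[0,0,3,0],[0,0,3,0],[0,0,0,0],[0,0,0,0],[0,0,0,0]]]'

```text
clock: 9.05
tool_pos: [0.4826, 0.3581, 0.1167]
tool_rot: [-3.142, -0.0, 1.471]
wrist_force: [0.6, -0.4, -2.0]
opening: 0.673
grip_force: 20.0
```

Emit:
send_rows --series '[[[0,0,1,0],[0,0,0,0],[0,0,0,0],[0,0,0,0]]]'

```text
clock: 9.45
tool_pos: [0.4827, 0.3581, 0.1157]
tool_rot: [3.142, 0.0, 1.471]
wrist_force: [-0.1, 0.4, -2.3]
opening: 0.679
grip_force: 20.0
```

Emit:
send_rows --series '[[[0,0,1,0],[0,0,0,0],[0,0,0,0],[0,0,0,0]]]'

```text
clock: 9.85
tool_pos: [0.4828, 0.3581, 0.1149]
tool_rot: [3.141, -0.0, 1.471]
wrist_force: [-1.0, -0.2, 0.9]
opening: 0.673
grip_force: 20.0
```

Jar stands on the board (vertical force swung from −2.3 to +0.9 N). Release, rise, go to the tin.

Emit:
send_rows --series '[[[0,0,0,0],[0,0,0,0],[0,0,0,0],[0,0,0,0],[0,0,-10,0],[0,0,-25,0],[0,0,-35,0],[0,0,-25,0]]]' --claw 0

```text
clock: 10.65
tool_pos: [0.4832, 0.3583, 0.2125]
tool_rot: [3.14, -0.001, 1.471]
wrist_force: [0.4, 0.1, 0.8]
opening: 1.001
grip_force: 0.0
```

Emit:
send_rows --series '[[[-40,3.4,0,0],[-45,3.8,0,0],[-46,3.9,0,0],[-46,3.9,0,0],[-46,3.9,0,0],[-46,3.9,0,0],[-46,3.9,0,0],[-46,4,0,0]]]'

```text
clock: 11.45
tool_pos: [0.477, -0.006, 0.2108]
tool_rot: [3.14, 0.0, 1.471]
wrist_force: [1.3, 0.4, 0.2]
opening: 1.0
grip_force: 0.0
```

Emit:
send_rows --series '[[[0,0,0,0.038],[0,0,0,0.038],[0,0,0,0],[0,0,0,0],[0,0,0,0]]]'

```text
clock: 11.95
tool_pos: [0.4772, -0.0039, 0.21]
tool_rot: [3.141, 0.0, 1.396]
wrist_force: [0.4, 0.6, 0.2]
opening: 1.0
grip_force: 0.0
```

```bash
python3 - <<'E'
from h import *
state(); print(delta((.4773,-.0043,.127),1.395)); snap('wrist','tin1')
E
```

```text
t 11.95 pos [477.2  -3.9 210. ] rpy [3.1412 0.     1.3963] open 1.0 F [0.4 0.6 0.2]
(array([-0.4,  0.1, 83. ]), 0.0013)
```

View pics/tin1.png

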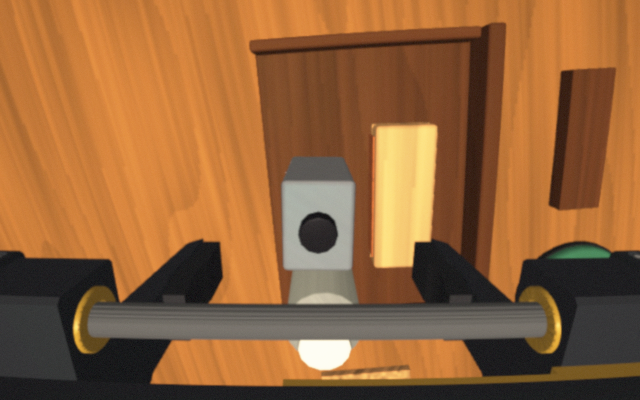

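The tin (318,225) is square to the fingers and centred. Descend and grip.

Emit:
send_rows --series '[[[0,0,20,0],[0,0,25,0],[0,0,25,0],[0,0,13,0],[0,0,0,0],[0,0,0,0],[0,0,0,0],[0,0,0,0]]]'

```text
clock: 12.8
tool_pos: [0.478, -0.0044, 0.1279]
tool_rot: [3.139, 0.0, 1.395]
wrist_force: [-0.0, 0.6, -0.7]
opening: 0.999
grip_force: 0.0
```

Emit:
send_rows --series '[[[0,0,0,0],[0,0,0,0],[0,0,0,0],[0,0,0,0],[0,0,0,0],[0,0,0,0],[0,0,0,0],[0,0,0,0]]]' --claw 255 --newtons 20

```text
clock: 13.6
tool_pos: [0.4773, -0.0043, 0.1267]
tool_rot: [3.141, 0.0, 1.395]
wrist_force: [1.2, 0.6, -1.5]
opening: 0.474
grip_force: 19.9
```

Emit:
send_rows --series '[[[0,0,-10,0],[0,0,-25,0],[0,0,-30,0],[10,-1.4,-20,0],[25,-3.4,0,0],[35,-4.8,0,0],[37,-5,0,0],[37,-5,0,0]]]'

```text
clock: 14.4
tool_pos: [0.4826, 0.1422, 0.2121]
tool_rot: [-3.141, 0.0, 1.394]
wrist_force: [0.7, 0.2, -3.3]
opening: 0.475
grip_force: 19.9
```

Emit:
send_rows --series '[[[37,-5,0,0],[37,-5,0,0],[35,-4.8,0,0],[25,-3.4,20,0],[9.9,-1.5,25,0],[0,0,25,0],[0,0,10,0],[0,0,5,0]]]'

```text
clock: 15.2
tool_pos: [0.488, 0.2857, 0.1257]
tool_rot: [-3.139, 0.001, 1.395]
wrist_force: [0.7, -1.3, -2.5]
opening: 0.476
grip_force: 19.9
```

Emit:
send_rows --series '[[[0,0,3,0],[0,0,0,0],[0,0,0,0],[0,0,0,0]]]'

```text
clock: 15.6
tool_pos: [0.4895, 0.2861, 0.1247]
tool_rot: [3.14, -0.001, 1.394]
wrist_force: [1.1, -0.4, -2.3]
opening: 0.478
grip_force: 19.9
```

Emit:
send_rows --series '[[[0,0,1,0],[0,0,0,0],[0,0,0,0],[0,0,0,0]]]'

```text
clock: 16.0
tool_pos: [0.4889, 0.2861, 0.1227]
tool_rot: [3.142, -0.0, 1.395]
wrist_force: [0.2, 0.4, -2.8]
opening: 0.477
grip_force: 19.9
```

Emit:
send_rows --series '[[[0,0,1,0],[0,0,0,0],[0,0,0,0],[0,0,0,0]]]'

```text
clock: 16.4
tool_pos: [0.4889, 0.2861, 0.1217]
tool_rot: [-3.142, -0.0, 1.395]
wrist_force: [0.3, 0.8, -2.5]
opening: 0.476
grip_force: 19.9
```

Emit:
send_rows --series '[[[0,0,1,0],[0,0,0,0],[0,0,0,0],[0,0,0,0]]]'

```text
clock: 16.8
tool_pos: [0.4889, 0.2861, 0.1207]
tool_rot: [3.141, -0.0, 1.395]
wrist_force: [-0.5, -0.2, -3.1]
opening: 0.474
grip_force: 19.9
```

Emit:
send_rows --series '[[[0,0,0.7,0],[0,0,0,0],[0,0,0,0],[0,0,0,0]]]'

```text
clock: 17.2
tool_pos: [0.489, 0.2862, 0.1207]
tool_rot: [3.141, -0.0, 1.395]
wrist_force: [-2.5, -0.9, 5.4]
opening: 0.474
grip_force: 20.0
```

Emit:
send_rows --series '[[[0,0,0,0],[0,0,0,0],[0,0,0,0],[0,0,0,0],[0,0,-10,0],[0,0,-25,0],[0,0,-35,0],[0,0,-25,0]]]' --claw 0

```text
clock: 18.0
tool_pos: [0.4894, 0.2863, 0.2177]
tool_rot: [3.14, -0.001, 1.395]
wrist_force: [1.1, 0.7, 0.5]
opening: 1.003
grip_force: 0.0
```

Emit:
send_rows --series '[[[-40,4.8,0,0],[-45,5.4,0,0],[-45,5.5,0,0],[-45,5.5,0,0],[-45,5.5,0,0],[-45,5.5,0,0],[-45,5.5,0,0],[-46.7,5.5,0,0]]]'

```text
clock: 18.8
tool_pos: [0.4687, -0.0744, 0.216]
tool_rot: [3.14, 0.0, 1.395]
wrist_force: [1.2, -0.2, 0.3]
opening: 1.001
grip_force: 0.0
```

Emit:
send_rows --series '[[[0,0,0,-0.038],[0,0,0,-0.038],[0,0,0,0],[0,0,0,0],[0,0,0,0]]]'

```text
clock: 19.3
tool_pos: [0.469, -0.0723, 0.2153]
tool_rot: [3.141, 0.0, 1.471]
wrist_force: [0.5, -0.6, -0.6]
opening: 1.004
grip_force: 0.0
```

```bash
python3 - <<'E'
from h import *
state(); print(delta((.4692,-.0725,.129),1.471)); p,im=snap('wrist','can1')
m=cv2.inRange(cv2.cvtColor(im,cv2.COLOR_BGR2HSV),(0,0,225),(180,45,255)); m[:150]=0
for c in cv2.findContours(m,0,2)[0]:
    if cv2.contourArea(c)>200: u,r=cv2.minEnclosingCircle(c); print(u,r,plane(p,[u],.123))
E
```

```text
t 19.3 pos [469.  -72.3 215.3] rpy [3.1412e+00 1.0000e-04 1.4708e+00] open 1.004 F [ 0.5 -0.6 -0.6]
(array([-0.2,  0.2, 86.3]), -0.0002)
(317.5, 235.5) 28.5395450592041 [[ 0.46945647 -0.07229591  0.123     ]]
```

Close view confirms the can at (0.4694,−0.0723). Descend and grip.

Emit:
send_rows --series '[[[0,0,20,0],[0,0,25,0],[0,0,25,0],[0,0,16,0],[0,0,0,0],[0,0,0,0],[0,0,0,0],[0,0,0,0]]]'

```text
clock: 20.15
tool_pos: [0.4697, -0.0728, 0.1302]
tool_rot: [3.14, 0.001, 1.471]
wrist_force: [0.2, -0.2, 0.1]
opening: 0.996
grip_force: 0.0
```

Emit:
send_rows --series '[[[0,0,0,0],[0,0,0,0],[0,0,0,0],[0,0,0,0],[0,0,0,0],[0,0,0,0],[0,0,0,0],[0,0,0,0]]]' --claw 255 --newtons 20

```text
clock: 20.95
tool_pos: [0.4691, -0.0727, 0.1291]
tool_rot: [3.141, 0.0, 1.471]
wrist_force: [-0.5, -0.0, -0.3]
opening: 0.563
grip_force: 20.0
```

Emit:
send_rows --series '[[[0,0,-10,0],[0,0,-25,0],[0,0,-30,0],[10,0,-20,0],[25,-0.3,0,0],[35,-0.4,0,0],[37,-0.4,0,0],[37,-0.4,0,0]]]'

```text
clock: 21.75
tool_pos: [0.4814, 0.072, 0.2145]
tool_rot: [-3.141, 0.0, 1.47]
wrist_force: [1.0, -0.3, -1.6]
opening: 0.565
grip_force: 20.0
```

Emit:
send_rows --series '[[[37,-0.4,0,0],[37,-0.4,0,0],[35,-0.4,0,0],[25,-0.3,20,0],[12.9,-0.1,25,0],[0,0,25,0],[0,0,10,0],[0,0,5,0]]]'

```text
clock: 22.55
tool_pos: [0.4941, 0.2168, 0.1281]
tool_rot: [-3.139, 0.001, 1.471]
wrist_force: [0.2, -0.1, -2.5]
opening: 0.563
grip_force: 20.0
```

Emit:
send_rows --series '[[[0,0,3,0],[0,0,2,0],[0,0,0,0],[0,0,0,0],[0,0,0,0]]]'

```text
clock: 23.05
tool_pos: [0.4953, 0.2171, 0.1246]
tool_rot: [3.141, -0.0, 1.471]
wrist_force: [-1.0, 0.8, -2.1]
opening: 0.561
grip_force: 20.0
```

Emit:
send_rows --series '[[[0,0,1,0],[0,0,0,0],[0,0,0,0],[0,0,0,0]]]'

```text
clock: 23.45
tool_pos: [0.495, 0.2171, 0.1231]
tool_rot: [3.141, -0.0, 1.471]
wrist_force: [0.4, 0.8, -1.4]
opening: 0.564
grip_force: 20.0
```

Emit:
send_rows --series '[[[0,0,0.7,0],[0,0,0,0],[0,0,0,0],[0,0,0,0]]]'

```text
clock: 23.85
tool_pos: [0.4951, 0.2172, 0.123]
tool_rot: [3.141, -0.0, 1.471]
wrist_force: [-2.5, -0.4, 4.8]
opening: 0.557
grip_force: 20.0
```

Can stands on the board. Release, rise, go over the block and half-close (to ~61 mm) so the finger fits before the back rail.

Emit:
send_rows --series '[[[0,0,0,0],[0,0,0,0],[0,0,0,0],[0,0,0,0],[0,0,-10,0],[0,0,-25,0],[0,0,-35,0],[0,0,-25,0]]]' --claw 0

```text
clock: 24.65
tool_pos: [0.4954, 0.2172, 0.22]
tool_rot: [3.14, -0.001, 1.471]
wrist_force: [0.4, -0.1, -0.6]
opening: 1.001
grip_force: 0.0
```

Emit:
send_rows --series '[[[-38,11.5,0,0],[-38,11.5,0,0],[-38,11.5,0,0],[-38,11.5,0,0],[-38,11.5,0,0],[-37.7,11.6,0,0.02],[0,0,0,0],[0,0,0,0]]]' --claw 79

```text
clock: 25.45
tool_pos: [0.541, -0.017, 0.2178]
tool_rot: [3.141, -0.0, 1.449]
wrist_force: [-0.0, -0.1, 0.3]
opening: 0.686
grip_force: 0.0
```

Emit:
send_rows --series '[[[0,0,0,0],[0,0,0,0]]]'

```text
clock: 25.65
tool_pos: [0.5407, -0.015, 0.2174]
tool_rot: [-3.141, -0.0, 1.453]
wrist_force: [-0.2, 0.9, -0.7]
opening: 0.69
grip_force: 0.0
```

```bash
python3 - <<'E'
from h import *
state(); print(delta((.5412,-.0163,.086),1.45)); p,im=snap('wrist','block1')
m=cv2.inRange(cv2.cvtColor(im,cv2.COLOR_BGR2HSV),(10,60,200),(30,150,255)); m[300:]=0
for c in cv2.findContours(m,0,2)[0]:
    if cv2.contourArea(c)>2000:
        r=cv2.minAreaRect(c); X=plane(p,cv2.boxPoints(r),.046); D=np.diff(X,axis=0); print(r,X.mean(0),np.linalg.norm(D,axis=1),np.arctan2(D[:,1],D[:,0])%np.pi-np.pi/2)
snap('scene','scene2')
E
```

```text
t 25.65 pos [540.7 -15.  217.4] rpy [-3.1414e+00 -2.0000e-04  1.4526e+00] open 0.69 F [-0.2  0.9 -0.7]
(array([ -1.2,   0.7, 131.4]), 0.0026)
((318.4999694824219, 192.49998474121094), (58.99999237060547, 138.99996948242188), -0.0) [ 0.54181243 -0.01566484  0.046     ] [0.10874594 0.04203176 0.10874598] [-0.14127683  1.45160494 -0.09476457]
```

View pics/block1.png

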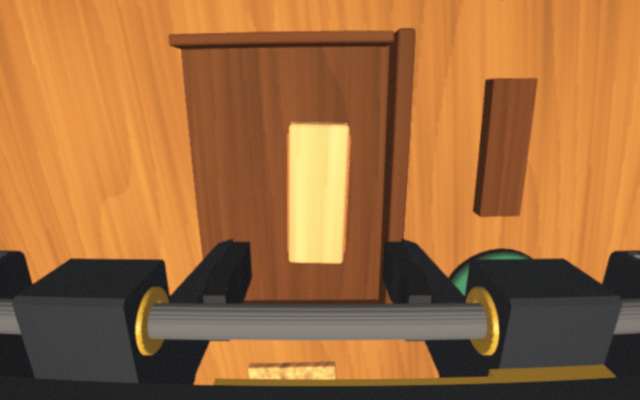

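The block (318,192) is square and midway between the half-open fingers, clear of the back rail. Descend and grip.

Emit:
send_rows --series '[[[-1,0.8,30,0],[0,0,30,0],[0,0,30,0],[0,0,20,0],[0,0,12,0],[0,0,8,0],[0,0,0,0],[0,0,0,0]]]'

```text
clock: 26.55
tool_pos: [0.5422, -0.0174, 0.0881]
tool_rot: [3.14, 0.0, 1.451]
wrist_force: [0.4, 0.0, -0.2]
opening: 0.691
grip_force: 0.0
```

Emit:
send_rows --series '[[[0,0,0,0],[0,0,0,0],[0,0,0,0],[0,0,0,0],[0,0,0,0],[0,0,0,0],[0,0,0,0],[0,0,0,0]]]' --claw 255 --newtons 20

```text
clock: 27.35
tool_pos: [0.542, -0.0176, 0.0881]
tool_rot: [3.141, 0.0, 1.451]
wrist_force: [-1.0, 0.4, 6.0]
opening: 0.496
grip_force: 19.9
```

Emit:
send_rows --series '[[[0,0,-10,0],[0,0,-25,0],[0,0,-35,0],[0,0,-30,0],[-20,-2,0,0],[-35,-3.5,0,0],[-40,-4,0,0],[-40,-4,0,0]]]'

```text
clock: 28.15
tool_pos: [0.5116, -0.1508, 0.1879]
tool_rot: [3.141, 0.0, 1.452]
wrist_force: [0.6, -0.2, -1.8]
opening: 0.494
grip_force: 19.9
```

Emit:
send_rows --series '[[[-40,-4,0,0],[-40,-4,0,0],[-31,-3.4,0,0],[-20.1,-2,15,0],[0,0,30,0],[0,0,25,-0.02],[0,0,15,0],[0,0,0,0]]]'

```text
clock: 28.95
tool_pos: [0.4818, -0.2773, 0.1003]
tool_rot: [-3.138, -0.003, 1.47]
wrist_force: [-0.3, 0.0, -1.8]
opening: 0.503
grip_force: 19.9
```

Emit:
send_rows --series '[[[0,0,0,0],[0,0,0,0],[0,0,0,0]]]'

```text
clock: 29.25
tool_pos: [0.4839, -0.2789, 0.1038]
tool_rot: [3.14, 0.002, 1.471]
wrist_force: [0.5, 0.1, -1.6]
opening: 0.497
grip_force: 19.9
```

```bash
python3 - <<'E'
from h import *
state(); print(delta((.4835,-.2786,.0785),1.471)); snap('wrist','padP')
E
```

```text
t 29.25 pos [ 483.9 -278.9  103.8] rpy [3.1395e+00 1.5000e-03 1.4711e+00] open 0.497 F [ 0.5  0.1 -1.6]
(array([ 0.3, -0.4, 25.3]), 0.0001)
```

View pics/padP.png

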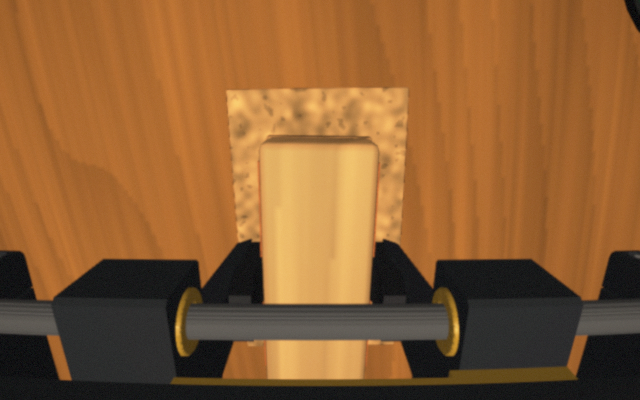

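The block is over the pad: pad's far corners at (227,90) and (408,88), sides down to about (238,240) and (402,240). Quick check of centre and direction from this nearer view.

```bash
python3 - <<'E'
from h import *
p,im=load('padP'); h=cv2.cvtColor(cv2.GaussianBlur(im,(7,7),0),cv2.COLOR_BGR2HSV)
print(h[110,200],h[110,240],h[110,400],h[110,430])
m=(h[:,:,1]<172)&(h[:,:,2]>180)
for r in(100,130,170,200,225):
    c=np.where(m[r,180:460])[0]+180; X=plane(p,[(c.min(),r),(c.max(),r)],.008); print(r,c.min(),c.max(),X[:,:2].round(4).tolist(),X.mean(0).round(4))
X=plane(p,[(227,90),(408,88)],.008); v=X[1]-X[0]; print(X.round(4),np.arctan2(v[1],v[0]),np.linalg.norm(v))
u=np.array([np.cos(-.1),np.sin(-.1)]); print('centre from far edge',X.mean(0)[:2]-.075*np.array([-u[1],u[0]]))
E
```

```text
[ 14 185 178] [ 17 152 228] [ 15 154 187] [ 14 183 173]
100 226 407 [[0.4466, -0.2046], [0.5354, -0.2136]] [ 0.491  -0.2091  0.008 ]
130 228 406 [[0.4452, -0.2192], [0.5343, -0.2282]] [ 0.4898 -0.2237  0.008 ]
170 232 404 [[0.4438, -0.2397], [0.5326, -0.2487]] [ 0.4882 -0.2442  0.008 ]
200 234 401 [[0.4422, -0.2558], [0.5305, -0.2648]] [ 0.4863 -0.2603  0.008 ]
225 236 399 [[0.4409, -0.2699], [0.5289, -0.2789]] [ 0.4849 -0.2744  0.008 ]
[[ 0.4479 -0.2     0.008 ]
 [ 0.5361 -0.2079  0.008 ]] -0.09012518591723978 0.08858691470813147
centre from far edge [ 0.48448321 -0.27857411]
```

Emit:
send_rows --series '[[[0,0.6,10,-0.006],[0,0,7,0],[0,0,4,0],[0,0,0,0],[0,0,0,0],[0,0,0,0]]]'

```text
clock: 29.9
tool_pos: [0.4837, -0.2786, 0.0814]
tool_rot: [3.141, 0.0, 1.477]
wrist_force: [0.1, 0.2, -2.2]
opening: 0.498
grip_force: 19.9
```

Emit:
send_rows --series '[[[0,0,2,0],[0,0,0,0],[0,0,0,0],[0,0,0,0]]]'

```text
clock: 30.3
tool_pos: [0.4837, -0.2785, 0.0794]
tool_rot: [3.141, 0.0, 1.477]
wrist_force: [0.1, -0.1, -1.2]
opening: 0.496
grip_force: 19.9
```

Emit:
send_rows --series '[[[0,0,1,0],[0,0,0,0],[0,0,0,0],[0,0,0,0]]]'

```text
clock: 30.7
tool_pos: [0.4836, -0.2784, 0.0783]
tool_rot: [-3.142, -0.0, 1.477]
wrist_force: [-0.4, -0.7, -3.0]
opening: 0.496
grip_force: 19.9
```

Emit:
send_rows --series '[[[0,0.5,0.7,0],[0,0,0,0],[0,0,0,0],[0,0,0,0]]]'

```text
clock: 31.1
tool_pos: [0.484, -0.2785, 0.0782]
tool_rot: [-3.141, -0.0, 1.477]
wrist_force: [-3.9, 0.7, 4.8]
opening: 0.495
grip_force: 19.9
```

Emit:
send_rows --series '[[[0,0,0.5,0],[0,0,0,0],[0,0,0,0],[0,0,0,0]]]'

```text
clock: 31.5
tool_pos: [0.484, -0.2786, 0.0781]
tool_rot: [-3.141, -0.0, 1.477]
wrist_force: [-7.1, 2.2, 10.4]
opening: 0.497
grip_force: 19.9
```

Emit:
send_rows --series '[[[0,0,-0.7,0],[0,0,0,0],[0,0,0,0],[0,0,0,0],[0,0,-10,0],[0,0,-30,0],[0,0,-40,0],[0,0,-40,0]]]' --claw 79

```text
clock: 32.3
tool_pos: [0.4838, -0.2782, 0.1994]
tool_rot: [-3.141, -0.0, 1.477]
wrist_force: [0.5, -0.1, -0.4]
opening: 0.69
grip_force: 0.0
```

Emit:
send_rows --series '[[[-25,0,-30,0],[-40,0,-40,0],[-15,0,-30,0],[0,0,0,0],[0,0,0,0],[0,0,0,0]]]' --claw 0

```text
clock: 32.9
tool_pos: [0.4766, -0.3524, 0.2917]
tool_rot: [-3.14, -0.002, 1.477]
wrist_force: [0.7, 0.1, -0.2]
opening: 0.998
grip_force: 0.0
```

```bash
python3 - <<'E'
from h import *
state(); p,im=snap('wrist','padQ')
m=cv2.inRange(cv2.cvtColor(cv2.GaussianBlur(im,(5,5),0),cv2.COLOR_BGR2HSV),(18,60,205),(30,142,255)); m[300:]=0; m=cv2.morphologyEx(m,2,np.ones((7,7)))
for c in cv2.findContours(m,0,2)[0]:
    if cv2.contourArea(c)>1500:
        r=cv2.minAreaRect(c); X=plane(p,cv2.boxPoints(r),.036); D=np.diff(X,axis=0); print(r,X.mean(0),np.linalg.norm(D,axis=1),np.arctan2(D[:,1],D[:,0])%np.pi-np.pi/2)
E
```

```text
t 32.9 pos [ 476.6 -352.4  291.7] rpy [-3.1396e+00 -2.0000e-03  1.4772e+00] open 0.998 F [ 0.7  0.1 -0.2]
((318.5, 91.5), (115.0, 41.0), 90.0) [ 0.48473343 -0.27710272  0.036     ] [0.03673865 0.10350982 0.03966418] [ 1.475893   -0.07942051  1.47650403]
```

View pics/padQ.png

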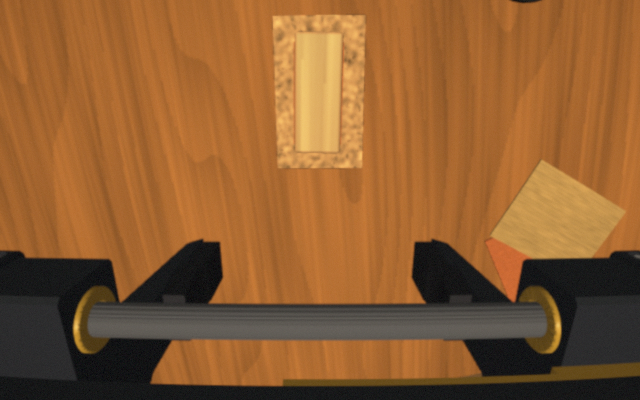

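The block (318,91) lies centred and lengthwise on the pad (274–365, 14–168). Now the containers back, can first.

Emit:
send_rows --series '[[[30,-2,0,0],[44,-2.7,0,0],[44,-2.7,0,0],[44,-2.7,0,0],[44,-2.7,0,0],[44,-2.7,0,0],[44,-2.7,0,0],[44,-2.7,0,0]]]'

```text
clock: 33.75
tool_pos: [0.4868, -0.0125, 0.2919]
tool_rot: [-3.139, -0.001, 1.478]
wrist_force: [0.7, -0.1, -0.2]
opening: 0.998
grip_force: 0.0
```

Emit:
send_rows --series '[[[44,-2.7,0,0],[44,-2.7,10,0],[44,-2.7,20,0],[44,-2.7,20,0],[35,-2.2,20,0],[19.8,-1.1,4,0.006],[0,0,0,0],[0,0,0,0]]]'

```text
clock: 34.55
tool_pos: [0.4946, 0.2163, 0.2182]
tool_rot: [-3.14, 0.001, 1.473]
wrist_force: [0.0, -0.1, -0.2]
opening: 1.0
grip_force: 0.0
```

Emit:
send_rows --series '[[[0,0,0,0],[0,0,0,0]]]'

```text
clock: 34.75
tool_pos: [0.4959, 0.2151, 0.2196]
tool_rot: [3.141, -0.0, 1.47]
wrist_force: [0.2, -0.5, 0.4]
opening: 0.998
grip_force: 0.0
```

```bash
python3 - <<'E'
from h import *
state(); print(delta((.4951,.2172,.123),1.471)); p,im=snap('wrist','can2')
m=cv2.inRange(cv2.cvtColor(im,cv2.COLOR_BGR2HSV),(0,0,225),(180,45,255)); m[:150]=0
for c in cv2.findContours(m,0,2)[0]:
    if cv2.contourArea(c)>200: u,r=cv2.minEnclosingCircle(c); print(u,r,plane(p,[u],.117))
E
```

```text
t 34.75 pos [495.9 215.1 219.6] rpy [ 3.141  -0.      1.4696] open 0.998 F [ 0.2 -0.5  0.4]
(array([ 2. , -1. , 96.6]), -0.0014)
(315.2619934082031, 224.88621520996094) 26.28571891784668 [[0.49529422 0.21746752 0.117     ]]
```

View pics/can2.png

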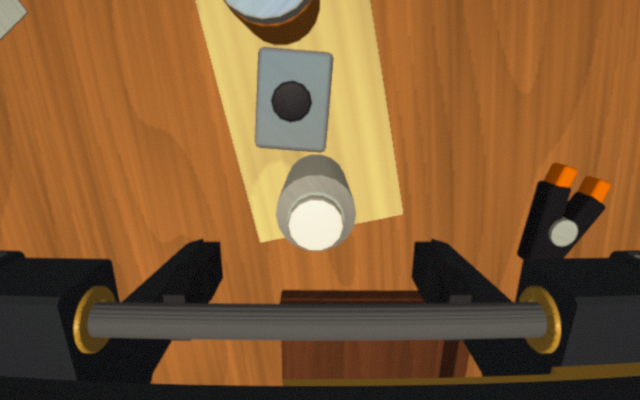

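All three stand upright on the board; the can cap at (315,225) is where I left it. Descend and grip.

Emit:
send_rows --series '[[[2,-0.8,25,0],[0,0,30,0],[0,0,25,0],[0,0,15,0],[0,0,0,0],[0,0,0,0],[0,0,0,0],[0,0,0,0]]]'

```text
clock: 35.6
tool_pos: [0.4959, 0.2183, 0.1256]
tool_rot: [3.139, -0.001, 1.471]
wrist_force: [0.4, -0.8, 0.6]
opening: 0.998
grip_force: 0.0
```

Emit:
send_rows --series '[[[0,0,0,0],[0,0,0,0],[0,0,0,0],[0,0,0,0],[0,0,0,0],[0,0,0,0],[0,0,0,0],[0,0,0,0]]]' --claw 255 --newtons 20

```text
clock: 36.4
tool_pos: [0.4951, 0.2181, 0.1242]
tool_rot: [3.141, -0.0, 1.471]
wrist_force: [1.1, -0.2, 0.7]
opening: 0.566
grip_force: 20.0
```

```bash
python3 - <<'E'
from h import *
o=state(); print(delta((.4692,-.0725,.129),1.471))
E
```

```text
t 36.4 pos [495.1 218.1 124.2] rpy [ 3.1414 -0.      1.4708] open 0.566 F [ 1.1 -0.2  0.7]
(array([-291.7,    3.2,   -4.8]), -0.0002)
```

Emit:
send_rows --series '[[[0,0,-10,0],[0,0,-25,0],[0,0,-30,0],[-10,0,-25,0],[-25,0.3,0,0],[-35,0.4,0,0],[-37,0.4,0,0],[-37,0.4,0,0]]]'

```text
clock: 37.2
tool_pos: [0.4815, 0.0737, 0.2146]
tool_rot: [-3.142, 0.0, 1.472]
wrist_force: [0.9, 0.2, -1.8]
opening: 0.559
grip_force: 20.0
```

Emit:
send_rows --series '[[[-37,0.4,0,0],[-37,0.4,0,0],[-35,0.4,0,0],[-25,0.3,20,0],[-12.9,0.2,25,0],[0,0,20,0],[0,0,10,0],[0,0,2,0]]]'

```text
clock: 38.0
tool_pos: [0.4683, -0.0712, 0.1363]
tool_rot: [-3.139, -0.001, 1.471]
wrist_force: [-0.9, 0.0, -3.3]
opening: 0.562
grip_force: 20.0
```

Emit:
send_rows --series '[[[0,0,2,0],[0,0,0,0],[0,0,0,0],[0,0,0,0]]]'

```text
clock: 38.4
tool_pos: [0.4696, -0.0716, 0.1359]
tool_rot: [3.14, 0.0, 1.471]
wrist_force: [0.5, 0.4, -2.9]
opening: 0.559
grip_force: 20.0
```

```bash
python3 - <<'E'
from h import *
o=state(); print(delta((.4692,-.0717,.1302),1.471))
E
```

```text
t 38.4 pos [469.6 -71.6 135.9] rpy [3.1404e+00 4.0000e-04 1.4713e+00] open 0.559 F [ 0.5  0.4 -2.9]
(array([-0.2, -0.4,  5.7]), 0.0003)
```

Emit:
send_rows --series '[[[0,0,2,0],[0,0,2,0],[0,0,0,0],[0,0,0,0],[0,0,0,0]]]'

```text
clock: 38.9
tool_pos: [0.4691, -0.0717, 0.1311]
tool_rot: [-3.141, -0.0, 1.471]
wrist_force: [0.9, -0.4, -2.1]
opening: 0.563
grip_force: 20.0
```

Emit:
send_rows --series '[[[0,0,1,0],[0,0,0,0],[0,0,0,0],[0,0,0,0]]]'

```text
clock: 39.3
tool_pos: [0.4692, -0.0717, 0.1302]
tool_rot: [3.142, 0.0, 1.471]
wrist_force: [-0.5, -1.1, -2.1]
opening: 0.563
grip_force: 20.0
```

Emit:
send_rows --series '[[[0,0,0.7,0],[0,0,0,0],[0,0,0,0],[0,0,0,0]]]'

```text
clock: 39.7
tool_pos: [0.4693, -0.0717, 0.1301]
tool_rot: [3.142, 0.0, 1.471]
wrist_force: [-1.7, 0.4, 4.8]
opening: 0.563
grip_force: 20.0
```

Emit:
send_rows --series '[[[0,0,0,0],[0,0,0,0],[0,0,0,0],[0,0,0,0],[0,0,-10,0],[0,0,-25,0],[0,0,-35,0],[0,0,-25,0]]]' --claw 0

```text
clock: 40.5
tool_pos: [0.4696, -0.0718, 0.227]
tool_rot: [3.14, 0.001, 1.471]
wrist_force: [0.5, 1.0, 0.1]
opening: 0.999
grip_force: 0.0
```

Emit:
send_rows --series '[[[40,-1.8,0,0],[45,-2,0,0],[45,-2,0,0],[45,-2,0,0],[45,-2,0,0],[45,-2,0,0],[45,-2,0,0],[48.1,-2.2,0,0]]]'

```text
clock: 41.3
tool_pos: [0.4889, 0.2881, 0.2254]
tool_rot: [3.141, -0.0, 1.471]
wrist_force: [0.3, -0.4, 1.6]
opening: 0.999
grip_force: 0.0
```

Emit:
send_rows --series '[[[0,0,0,0.038],[0,0,0,0.038],[0,0,0,0],[0,0,0,0],[0,0,0,0]]]'

```text
clock: 41.8
tool_pos: [0.4891, 0.2859, 0.2248]
tool_rot: [3.141, -0.0, 1.395]
wrist_force: [-0.2, -0.5, 0.0]
opening: 1.0
grip_force: 0.0
```

```bash
python3 - <<'E'
from h import *
o=state(); print(delta((.489,.2862,.1207),1.395))
E
```

```text
t 41.8 pos [489.1 285.9 224.8] rpy [ 3.1414e+00 -2.0000e-04  1.3949e+00] open 1.0 F [-0.2 -0.5  0. ]
(array([  0.2,  -0.2, 104.1]), -0.0001)
```

Emit:
send_rows --series '[[[0,0,25,0],[0,0,30,0],[0,0,30,0],[0,0,18,0],[0,0,0,0],[0,0,0,0],[0,0,0,0],[0,0,0,0]]]'

```text
clock: 42.6
tool_pos: [0.49, 0.2865, 0.123]
tool_rot: [3.139, -0.001, 1.395]
wrist_force: [0.2, 0.3, -0.2]
opening: 1.0
grip_force: 0.0
```

Emit:
send_rows --series '[[[0,0,0,0],[0,0,0,0],[0,0,0,0],[0,0,0,0],[0,0,0,0],[0,0,0,0],[0,0,0,0],[0,0,0,0]]]' --claw 255 --newtons 20

```text
clock: 43.4
tool_pos: [0.4891, 0.2862, 0.1214]
tool_rot: [3.142, -0.0, 1.395]
wrist_force: [0.7, 0.5, -0.5]
opening: 0.474
grip_force: 20.0
```

```bash
python3 - <<'E'
from h import *
o=state(); print(delta((.4773,-.0043,.127),1.395))
E
```

```text
t 43.4 pos [489.1 286.2 121.4] rpy [ 3.1415 -0.      1.3948] open 0.474 F [ 0.7  0.5 -0.5]
(array([-288.1,   39.3,   -5.6]), -0.0002)
```

Emit:
send_rows --series '[[[0,0,-10,0],[0,0,-25,0],[0,0,-30,0],[-10,1.4,-25,0],[-25,3.4,0,0],[-35,4.8,0,0],[-37,5,0,0],[-37,5,0,0]]]'

```text
clock: 44.2
tool_pos: [0.4824, 0.14, 0.2118]
tool_rot: [-3.141, 0.0, 1.396]
wrist_force: [0.5, -0.3, -2.8]
opening: 0.472
grip_force: 20.0
```

Emit:
send_rows --series '[[[-37,5,0,0],[-37,5,0,0],[-35,4.8,0,0],[-25,3.4,20,0],[-10.1,1.5,25,0],[0,0,20,0],[0,0,10,0],[0,0,2,0]]]'

```text
clock: 45.0
tool_pos: [0.4763, -0.004, 0.1336]
tool_rot: [-3.139, -0.0, 1.395]
wrist_force: [0.4, 0.3, -3.2]
opening: 0.474
grip_force: 20.0
```

Emit:
send_rows --series '[[[0,0,3,0],[0,0,1,0],[0,0,0,0],[0,0,0,0],[0,0,0,0]]]'

```text
clock: 45.5
tool_pos: [0.4775, -0.0042, 0.1309]
tool_rot: [3.141, 0.0, 1.395]
wrist_force: [0.2, 0.0, -3.7]
opening: 0.475
grip_force: 20.0
```

```bash
python3 - <<'E'
from h import *
o=state(); print(delta((.4773,-.0043,.1274),1.395))
E
```

```text
t 45.5 pos [477.5  -4.2 130.9] rpy [3.1408 0.     1.3951] open 0.475 F [ 0.2  0.  -3.7]
(array([-0.1, -0.2,  3.5]), 0.0001)
```

Emit:
send_rows --series '[[[0,0,2,0],[0,0,0.5,0],[0,0,0,0],[0,0,0,0],[0,0,0,0]]]'

```text
clock: 46.0
tool_pos: [0.4772, -0.0043, 0.1279]
tool_rot: [-3.141, -0.0, 1.395]
wrist_force: [0.3, 1.4, -2.6]
opening: 0.475
grip_force: 20.0
```

Emit:
send_rows --series '[[[0,0,0.7,0],[0,0,0,0],[0,0,0,0],[0,0,0,0]]]'

```text
clock: 46.4
tool_pos: [0.4774, -0.0043, 0.1274]
tool_rot: [3.141, 0.0, 1.395]
wrist_force: [-0.6, 0.2, -0.4]
opening: 0.47
grip_force: 20.0
```

Emit:
send_rows --series '[[[0,0,0.5,0],[0,0,0,0],[0,0,0,0],[0,0,0,0]]]'

```text
clock: 46.8
tool_pos: [0.4774, -0.0043, 0.1274]
tool_rot: [3.141, 0.0, 1.395]
wrist_force: [-1.9, 0.1, 5.5]
opening: 0.475
grip_force: 20.0
```

Emit:
send_rows --series '[[[0,0,0,0],[0,0,0,0],[0,0,0,0],[0,0,0,0],[0,0,-10,0],[0,0,-25,0],[0,0,-35,0],[0,0,-25,0]]]' --claw 0

```text
clock: 47.6
tool_pos: [0.4777, -0.0044, 0.2243]
tool_rot: [3.14, 0.0, 1.395]
wrist_force: [0.8, 0.5, 0.0]
opening: 1.002
grip_force: 0.0
```

Emit:
send_rows --series '[[[40,-6.6,0,0],[45,-7.3,0,0],[45,-7.3,0,0],[45,-7.3,0,0],[45,-7.3,0,0],[45,-7.3,0,0],[45,-7.3,0,0],[47.8,-7.7,0,0]]]'

```text
clock: 48.4
tool_pos: [0.4825, 0.36, 0.2227]
tool_rot: [3.141, -0.0, 1.395]
wrist_force: [1.1, 0.4, 0.3]
opening: 0.999
grip_force: 0.0
```

Emit:
send_rows --series '[[[0,0,0,-0.038],[0,0,0,-0.038],[0,0,0,0],[0,0,0,0],[0,0,0,0]]]'

```text
clock: 48.9
tool_pos: [0.4828, 0.3578, 0.2221]
tool_rot: [3.141, -0.0, 1.469]
wrist_force: [0.2, 0.8, -0.1]
opening: 1.001
grip_force: 0.0
```

```bash
python3 - <<'E'
from h import *
o=state(); print(delta((.4828,.3581,.115),1.471))
E
```

```text
t 48.9 pos [482.8 357.8 222.1] rpy [ 3.1414e+00 -2.0000e-04  1.4695e+00] open 1.001 F [ 0.2  0.8 -0.1]
(array([ 2.000e-01, -1.000e-01,  1.071e+02]), -0.0015)
```

Emit:
send_rows --series '[[[0,0,25,0],[0,0,30,0],[0,0,30,0],[0,0,21,0],[0,0,0,0],[0,0,0,0],[0,0,0,0],[0,0,0,0]]]'

```text
clock: 49.7
tool_pos: [0.4837, 0.3586, 0.1176]
tool_rot: [3.139, -0.002, 1.471]
wrist_force: [-0.7, -0.0, -0.7]
opening: 0.998
grip_force: 0.0
```

Emit:
send_rows --series '[[[0,0,0,0],[0,0,0,0],[0,0,0,0],[0,0,0,0],[0,0,0,0],[0,0,0,0],[0,0,0,0],[0,0,0,0]]]' --claw 255 --newtons 20

```text
clock: 50.5
tool_pos: [0.4828, 0.3582, 0.1159]
tool_rot: [3.141, -0.0, 1.471]
wrist_force: [-0.8, -0.8, 3.1]
opening: 0.674
grip_force: 20.0
```

```bash
python3 - <<'E'
from h import *
o=state(); print(delta((.4843,.0608,.1215),1.471))
E
```

```text
t 50.5 pos [482.8 358.2 115.9] rpy [ 3.1414e+00 -1.0000e-04  1.4708e+00] open 0.674 F [-0.8 -0.8  3.1]
(array([-295.8,   31.2,   -5.6]), -0.0002)
```

Emit:
send_rows --series '[[[0,0,-10,0],[0,0,-25,0],[0,0,-35,0],[-10,1.1,-30,0],[-25,2.6,-10,0],[-35,3.7,0,0],[-37,3.9,0,0],[-37,3.9,0,0]]]'

```text
clock: 51.3
tool_pos: [0.4829, 0.2122, 0.2261]
tool_rot: [3.142, 0.0, 1.472]
wrist_force: [0.7, -0.0, -2.5]
opening: 0.673
grip_force: 20.0
```

Emit:
send_rows --series '[[[-37,3.9,0,0],[-37,3.9,0,0],[-35,3.7,0,0],[-25,2.6,0,0],[-12,1.3,20,0],[-5.8,0.6,25,0],[0,0,20,0],[0,0,15,0]]]'

```text
clock: 52.1
tool_pos: [0.4834, 0.0604, 0.1446]
tool_rot: [-3.14, -0.0, 1.47]
wrist_force: [-0.1, -0.5, -2.0]
opening: 0.674
grip_force: 20.0
```

Emit:
send_rows --series '[[[0,0,10,0],[0,0,7,0],[0,0,3,0],[0,0,0,0],[0,0,0,0],[0,0,0,0]]]'

```text
clock: 52.7
tool_pos: [0.4846, 0.0608, 0.1264]
tool_rot: [3.14, 0.0, 1.471]
wrist_force: [-0.6, -0.7, -2.1]
opening: 0.675
grip_force: 20.0
```

```bash
python3 - <<'E'
from h import *
o=state(); print(delta((.4843,.0608,.1219),1.471))
E
```

```text
t 52.7 pos [484.6  60.8 126.4] rpy [3.1404 0.     1.471 ] open 0.675 F [-0.6 -0.7 -2.1]
(array([ 0. , -0.3,  4.5]), -0.0)
```

Emit:
send_rows --series '[[[0,0,2,0],[0,0,1,0],[0,0,0,0],[0,0,0,0],[0,0,0,0]]]'

```text
clock: 53.2
tool_pos: [0.4842, 0.0607, 0.1228]
tool_rot: [3.142, 0.0, 1.471]
wrist_force: [-0.4, -0.7, -2.1]
opening: 0.677
grip_force: 20.0
```

Emit:
send_rows --series '[[[0,0,0.7,0],[0,0,0,0],[0,0,0,0],[0,0,0,0]]]'

```text
clock: 53.6
tool_pos: [0.4842, 0.0607, 0.1221]
tool_rot: [3.142, -0.0, 1.471]
wrist_force: [-0.5, 0.3, -2.4]
opening: 0.673
grip_force: 20.0
```

Emit:
send_rows --series '[[[0,0,0.5,0],[0,0,0,0],[0,0,0,0],[0,0,0,0]]]'

```text
clock: 54.0
tool_pos: [0.4843, 0.0607, 0.1219]
tool_rot: [3.141, 0.0, 1.471]
wrist_force: [-3.3, -0.1, 5.5]
opening: 0.675
grip_force: 20.0
```

Contact. Release, rise, and move to the first viewing spot (rackB) to compare.

Emit:
send_rows --series '[[[0,0,0,0],[0,0,0,0],[0,0,0,0],[0,0,0,0],[0,0,-10,0],[0,0,-25,0],[0,0,-40,0],[0,0,-40,0]]]' --claw 0

```text
clock: 54.8
tool_pos: [0.4837, 0.0608, 0.2381]
tool_rot: [-3.141, -0.0, 1.471]
wrist_force: [0.7, 0.1, 0.0]
opening: 1.001
grip_force: 0.0
```

Emit:
send_rows --series '[[[-20,5,-30,0],[-40,7,-40,0],[-35,7,-40,0],[-12,7,-15,0],[0,0,0,0],[0,0,0,0],[0,0,0,0]]]'

```text
clock: 55.5
tool_pos: [0.4979, -0.0399, 0.3524]
tool_rot: [-3.139, -0.001, 1.472]
wrist_force: [0.2, -0.7, -0.8]
opening: 0.999
grip_force: 0.0
```

```bash
python3 - <<'E'
from h import *
np.set_printoptions(precision=4,suppress=True)
state(); snap('wrist','rackE'); snap('scene','sceneE')
for f in('rackB','rackE'):
    p,im=load(f); hs=cv2.cvtColor(cv2.GaussianBlur(im,(3,3),0),cv2.COLOR_BGR2HSV)
    for nm,lo,near,z in(('can',225,(290,203),.123),('jar',185,(290,58),.108),('tin',140,(290,129),.104)):
        m=cv2.inRange(hs,(0,0,lo),(180,45,255)); m[300:]=0; m=cv2.morphologyEx(cv2.morphologyEx(m,3,np.ones((7,7))),2,np.ones((3,3)))
        c=min([c for c in cv2.findContours(m,0,2)[0] if cv2.contourArea(c)>100],key=lambda c:np.hypot(*(np.array(cv2.minAreaRect(c)[0])-near)))
        r=cv2.minAreaRect(c); u=r[0] if nm=='tin' else cv2.minEnclosingCircle(c)[0]; print(f,nm,np.round(u,1),plane(p,[u],z)[0], r[2] if nm=='tin' else '')
a=load('rackE')[1][:300]; b=cv2.resize(load('sceneE')[1][100:330,150:500],(640,300)); cv2.imwrite('pics/fin.png',np.vstack([a,b]))
E
```

```text
t 55.5 pos [497.9 -39.9 352.4] rpy [-3.1388 -0.0009  1.4716] open 0.999 F [ 0.2 -0.7 -0.8]
rackB can [288.4 203.1] [ 0.4695 -0.0719  0.123 ] 
rackB jar [289.1  57.2] [0.485  0.0607 0.108 ] 
rackB tin [289.6 129.3] [ 0.4774 -0.0039  0.104 ] 4.236394882202148
rackE can [290.9 214.5] [ 0.4695 -0.0715  0.123 ] 
rackE jar [291.   66.2] [0.4843 0.0606 0.108 ] 
rackE tin [292.5 170. ] [ 0.4743 -0.0331  0.104 ] 90.0
```

View pics/fin.png

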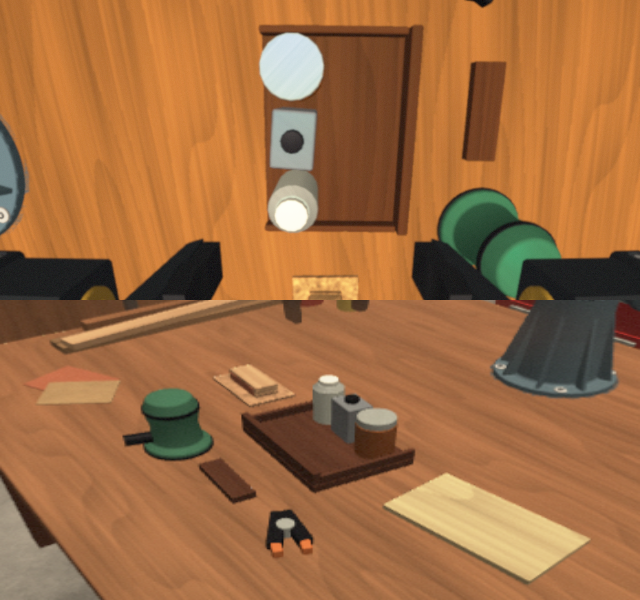

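The can, tin and jar stand upright in their rack places: (291,214), (292,141) and (291,66) in the wrist view. The can and jar are within 0.7 mm of where they stood. The tin's mask merged with the can's, so I checked it only by eye and by the pose where it was released. The block lies centred on the pad, the board is empty, and the sander, clamp and offcut look undisturbed. Handing in.

```bash
python3 -c "
from cell import env
print(env.finish_job())"
```

```text
the job is handed in; nothing more can be done
None
```

The job is handed in at about 56 s, result not shown: the can, jar and tin are back upright in their rack places, and the sanding block lies paper side down, centred and lengthwise on the cork pad.

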